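Close and bolt the sanding machine's cover

ROBOT

A 6-joint arm with a two-finger parallel gripper is mounted at the origin on the work surface. World frame = base frame: x ahead of the robot, y to its left, z up, the work surface at z = 0. Lengths are in m, angles in rad, forces in N, time in s.
With the tool pointing down it reaches from about 0.25 to 0.775 m from the base axis. Payload 4 kg.
Tool frame: the origin (TCP) lies between the finger pads; the fingertips stand arm.tip_reach ahead of it and the grasp point (between the pads) lies 8 mm behind it (arm.tip_reach is the distance from the TCP to the fingertips, in m); z points along the fingers, y is the line along which they close (so a half turn about z gives the same grasp; the last joint's range is limited). The gripper opens to 85 mm and grips with 20 to 120 N. Pads are 22 mm wide; open, the fingers measure 114 mm over their backs; the gripper's body (76 mm by 85 mm) begins 54 mm behind the grasp point. The pads swing forward as they close: fully open they stand 13 mm farther back than shut.
Start: joints at [-1.206, 0.087, 1.371, -0, 1.684, -0.103], TCP at [0.248, -0.491, 0.211] pointing down, gripper open.
Joint ranges: [-3.1, 3.1], [-0.76, 2.03], [0.27, 2.55], [-1.08, 4.22], [0.17, 2.65], [-2.57, 2.57]. Speed limits (rad/s): [2.79, 2.79, 3.14, 3.14, 3.14, 3.14].

INTERFACE

Orientations are given as [roll, pitch, yaw] about the fixed x, y, z axes, in that order (R = Rz(yaw) Ry(pitch) Rx(roll)).
In Python, from workcell import state, optics, arm gives the robot as it stands.
- The arm moves only by the tool move_arm, never from a script. Its arguments are lists of equal length, an entry for each row: "translation": the shift along the world's x, y, z in m, a list of three; "delta_rot": the turn, a rotation vector about the world's x, y, z in rad, a list of three. In form: {"translation": [[tx, ty, tz], ...], "delta_rot": [[rx, ry, rz], ...]}. A call has 1 to 20 rows; each row shifts and turns the commanded pose from where the row before left it; what a row does not reach is not made up. A row lasts 1/8 s, in which the tool goes at most 62.5 mm and 10.7 degrees, less where a joint would pass 70% of its speed; a pose out of reach is approached as far as the arm can. A call is refused whole if a number of a shift passes 0.0625 or a number of a turn 0.188, either way. A call with a gripper value outside its range is refused whole. "jaw" is the finger opening in m, from 0 to 0.0854, set as the call begins (left out, the last holds). The fingers move at their own pace and stop on an object; the grip force is fixed at half the most. Time passes only in rows, so rows that do not move let the fingers close. It gives the time, the measured TCP pose, the force, the opening and the grip force at its end, in the units of the state.
- state(): the state, without advancing time (a new reading comes with each control period).
- optics.camera(name): name is "side" or "top"; returns a dict with "image" (384x512x3 uint8, blue, green, red), "z_map" (384x512 float32, m along the optical axis (not along the pixel's ray), 0 where there is no reading), "fx", "fy", "cx", "cy" (pixels), "view" (4x4, takes a point from world to camera coordinates). Camera axes: x right, y down, z forward; pixel columns grow to the right and rows downward; lengths in m; the calibration is good to about 2 mm. A picture is of the moment at which its call begins.
- arm.close_job(): hands the job in; it is judged then, once.
The state is a dict: "t": time; "joints": joint angles; "qvel": joint speeds; "joint_torque": joint torques, N m; "tcp_pos": TCP position; "tcp_rot": TCP orientation; "force": force on the tool from outside, world axes, zero at the start; "moment": the same for the moment, N m; "opening": finger opening in m; "gripper_force": force on a finger pad.
Only numpy, scipy, OpenCV 4.12 (cv2) and the standard library are available. Lean on these libraries where they do the work, as an engineer would, in place of code of your own. Each camera call takes 0.05 s, during which the arm holds its last target. There are 200 camera calls.

TASK

Close up the flat sanding machine: pull its red slide-bolt knob fully out, and take the wooden handle blank off the sanding disc and lay it flat in the wooden tray without dropping it. Then, with the blank gone and the bolt still out, lower the yellow-framed cover gently all the way down onto its rests without letting it fall, and last push the bolt fully home to lock it. Leave the mug, oil bottle, screwdriver and jar where they stand.

Things in the scene. Friction and masses are not known exactly. Their poses are not given: they have to be found in the camera images.
- machine: blue bench sanding machine, fixed; housing 200 (x) x 340 (y), deck at z = 75 mm. Origin: centre of its underside; x from its front to its hinge side, z up. 'MF' below is this frame, mm. Brown sanding disc, radius 70, top at z = 87, centred at MF (-5, 45). A steel bolt guide, 40 (x) x 22 (y), stands at MF (-30, -103) up to z = 117; a brass detent ball in its top rises to z = 122.
- cover (a joint): hinge angle of the cover, rad: 0 = down on its rests, pi/2 = upright, 1.9 = open stop. Clear pane in a yellow frame, 170 from hinge to front edge, 190 wide, frame 21 deep; about 0.45 kg. Closed, it reaches from the hinge to -x of the machine, top at z = 104. Hinge friction (0.15 N m) holds it only near upright, where it starts; below about 1.1 rad it falls if let go.
- cover_bar (a point): centre of the cover's dark handle bar: round, diameter 12, 100 long, parallel to the machine's y, on two arms 42 clear beyond the cover's front edge in its plane; 212 from the hinge line; at MF (-132, 45, 100) when closed. Can be pinched from above, fingers closing along the machine's x; it turns in the fingers. Axes turn with the cover: x from bar to hinge, y along the bar.
- cover_hinge (a point): centre of the hinge line (along the machine's y), MF (80, 45, 100). Axes turn with the cover, as those of cover_bar. A steel lip on the cover's -y side (MF x -50 to -10, y -70 to -50, z 87 to 95 when closed) passes the bolt's tip: with the bolt home and the cover up, the tip stops the cover 0.2 rad short. The blank, if left on the disc, also stops it.
- bolt (a joint): travel of the slide bolt, m: 0 = home (pushed in towards the cover), 0.030 = fully out. A spring detent holds it at both ends: it takes about 5 N to start it, and in the last 4 mm the detent pulls it on towards the end; between, friction (0.8 N) leaves it where it is.
- bolt_grip (a point): centre of the red bolt knob, a cylinder of diameter 26, length 22, axis along the machine's y; at MF (-30, -148, 105) when home. It slides level: out is to the machine's -y. Can be pinched from above, fingers closing along the machine's x. A rod of diameter 10 runs from it through the guide to its tip, 95 towards +y. Axes as the machine's.
- blank: loose pale wooden handle blank with two brass dots, 100 (x) x 28 (y) x 24 mm high, about 60 g, lying on the sanding disc. Origin: centre of its underside.
- tray: dark wooden tray, fixed, 200 (x) x 140 (y) x 30 mm high, walls and floor 5 thick, open on top. Origin: centre of its underside.
- mug: blue mug, 80 diameter, 95 high, handle at its +y; bystander. Origin: centre of its underside. The mug and the tray stand one on each side of the machine, either way round.
- oil: amber oil bottle, 56 diameter, 180 high, red cap; bystander standing on the bench in front of the machine. Origin: centre of its underside.
- driver: screwdriver with black handle, 150 long, lying on the bench in front of the machine; bystander. Origin: under its middle; x along it, handle to -x.
- jar: green glass jar with brass lid, 48 diameter, 60 high, standing on the machine's deck behind the bolt; bystander. Origin: centre of its underside.

How it is judged:
On the way, in this order (a step that is already met when the one before it is completed fails the run):
1. bolt fully out (over 26 mm) and the blank lying released in the tray, in either order, with the cover still raised (value of joint bolt above 0.026 m and x of blank in the frame of tray between -0.06 and 0.06 m and y of blank in the frame of tray between -0.055 and 0.055 m and z of blank in the frame of tray between 0 and 0.012 m and contact force between blank and the fingers below 0.1 N and value of joint cover above 0.5 rad), for 0.2 s.
2. cover down on its rests with the bolt still out (value of joint bolt above 0.026 m and value of joint cover below 0.03 rad), for 0.2 s.
At the end, for the whole second after the job is handed in: Cover down within 0.03 rad of its rests, bolt home within 3 mm, blank lying flat and still inside the tray, all released (value of joint cover below 0.03 rad and value of joint bolt below 0.003 m and x of blank in the frame of tray between -0.06 and 0.06 m and y of blank in the frame of tray between -0.055 and 0.055 m and z of blank in the frame of tray between 0 and 0.012 m and contact force between blank and the fingers below 0.1 N and linear speed of blank below 0.02 m/s); the robot touches nothing.
It fails at once if the cover falls or is slammed: faster than 1.5 rad/s downward within 0.1 rad of its rests (value of joint cover below 0.1 rad and velocity of joint cover below -1.5 rad/s).
It fails at once if the blank is dropped: moving over 0.8 m/s out of the fingers (contact force between blank and the fingers below 0.1 N and linear speed of blank above 0.8 m/s).
It fails at once if the mug, oil bottle, screwdriver or jar is shifted by more than 30 mm or tipped over (distance of any of mug, oil, driver, jar from where it was at the start of the episode above 0.03 m or angle between any of mug, oil, jar's own z axis and vertical above 0.5 rad).
It also fails if it takes over 72 s, if anything falls off the work surface, if the arm or the gripper's body presses on something with over 40 N, if the wrist force passes 120 N, or if a joint passes its speed limit or range.

## Working session

There is one attempt and no reset: what is moved stays moved. The work goes in short steps, Python scripts to look and compute and a tool call to move; the robot and the scene stay as the last step left them, time stands still between calls to the robot, and variables do not carry over. Pictures are saved under pics/ and viewed, at most 10 in all, crops included, and the job is handed in when it is done.

Besides the shell and the picture viewer there is one more tool, called after "Emit:" by a JSON object that holds its "fn" and its "kwargs". move_arm: Moves the arm, as the interface text tells. Its arguments: {"type":"object","properties":{"translation":{"type":"array","items":{"type":"array","items":{"type":"number"}}},"delta_rot":{"type":"array","items":{"type":"array","items":{"type":"number"}}},"jaw":{"type":"number"}},"required":["translation","delta_rot"]}

```bash
mkdir -p pics
python3 - <<'E'
from workcell import state, optics, arm
import cv2, numpy as np
print(state(), arm.tip_reach)
for n in("side","top"):
    c=optics.camera(n); cv2.imwrite(f"pics/{n}0.png",c["image"]); print(n,c["fx"],c["fy"],c["cx"],c["cy"]); print(c["view"].round(4).tolist())
    np.savez(f"pics/{n}0.npz",**c)
E
```

```text
{'t': 0.0, 'joints': array([-1.20611660e+00,  8.79908486e-02,  1.37232782e+00,  1.40287827e-05,
        1.68359543e+00, -1.03055397e-01]), 'qvel': array([-0.00149574, -0.00252135, -0.00025434, -0.00064891,  0.00168937,
        0.00064549]), 'joint_torque': array([-1.25099114e-04, -3.51869702e+01, -3.13269532e+01, -1.01235294e-04,
        1.09269982e-02,  8.41475689e-07]), 'tcp_pos': array([ 0.24779567, -0.49038351,  0.20978228]), 'tcp_rot': array([-3.13928497e+00, -2.52682336e-04,  4.67736397e-01]), 'force': array([ 0.19015358,  0.67714309, -0.16473527]), 'moment': array([ 0.00438488, -0.05333996, -0.05708396]), 'gripper_force': 0.0, 'opening': 0.08533099364306156} 0.011
side 497.74039518555514 497.74039518555514 266.91158350935916 188.72074432026088
[[-0.8523, -0.523, 0.0021, 0.4364], [-0.3633, 0.5893, -0.7216, 0.2432], [0.3762, -0.6158, -0.6923, 1.2654], [0.0, 0.0, 0.0, 1.0]]
top 364.01035756282255 364.01035756282255 252.73895353497562 191.71178436598956
[[0.0007, -1.0, 0.0004, -0.0093], [-0.9851, -0.0008, -0.172, 0.5246], [0.172, -0.0003, -0.9851, 0.9471], [0.0, 0.0, 0.0, 1.0]]
```

View pics/side0.png

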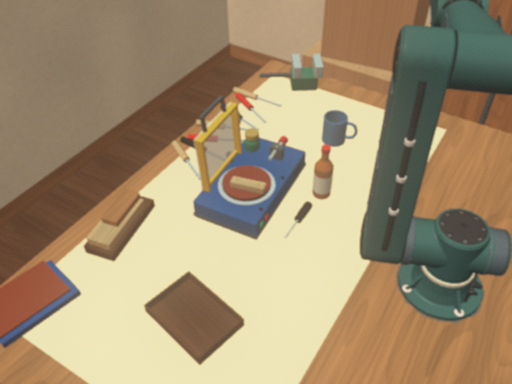

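View pics/top0.png

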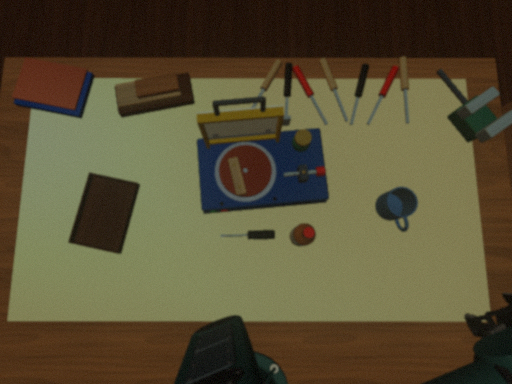

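The side view shows the disc and blank near (247,184), the bolt knob at (282,142), the jar at (252,138), the bottle at (323,175) and the tray at (194,315). In the top view the blank is at (236,175), the knob at (320,171), the cover bar at (240,101), the tray at (105,213) and the mug at (400,203).

```bash
cat > h.py <<'E'
import numpy as np, cv2
def cloud(c):
    v,u=np.mgrid[0:384,0:512]; z=c["z_map"].astype(float)
    P=np.stack([(u-c["cx"])/c["fx"]*z,(v-c["cy"])/c["fy"]*z,z],-1)
    T=np.linalg.inv(c["view"]); W=P@T[:3,:3].T+T[:3,3]; W[z<=0]=np.nan
    return W
def ray(c,u,v):
    T=np.linalg.inv(c["view"]); d=T[:3,:3]@np.array([(u-c["cx"])/c["fx"],(v-c["cy"])/c["fy"],1.]); return T[:3,3],d
def plane(c,u,v,z):
    o,d=ray(c,u,v); return o+d*(z-o[2])/d[2]
def tri(a,b):
    (o,d),(p,e)=a,b
    s=np.linalg.lstsq(np.stack([d,-e],1),p-o,rcond=None)[0]
    x,y=o+d*s[0],p+e*s[1]; return (x+y)/2,np.linalg.norm(x-y)
def proj(c,X):
    q=c["view"][:3,:3]@np.asarray(X)+c["view"][:3,3]; return c["fx"]*q[0]/q[2]+c["cx"],c["fy"]*q[1]/q[2]+c["cy"]
def big(m):
    n,l,s,ce=cv2.connectedComponentsWithStats(m.astype(np.uint8)); i=1+np.argmax(s[1:,4]); return l==i,ce[i],s[i,4]
E
cat > m.py <<'E'
from h import *
C={n:dict(np.load(f"pics/{n}0.npz")) for n in("top","side")}
W={n:cloud(C[n]) for n in C}; H={n:cv2.cvtColor(C[n]["image"],cv2.COLOR_BGR2HSV) for n in C}
roi={"top":(195,330,95,215),"side":(180,310,95,235)}
tc={"top":(60,145,170,256),"side":(140,250,270,362)}
R={}
def rect(w): 
    r=cv2.minAreaRect(w[:,:2].astype(np.float32)); return r
for n in C:
    w=W[n];h=H[n].astype(int); m=np.zeros(h.shape[:2],bool);a,b,c,d=roi[n];m[c:d,a:b]=1
    hue,s,v=h[...,0],h[...,1],h[...,2]
    z=w[...,2]
    blue=m&(hue>105)&(hue<130)&(s>100)
    bd,_,_=big(blue&(abs(z-.075)<.006)); p=w[bd]; print(n,"deck z",np.median(p[:,2]),"rect",rect(p))
    print("  blue all",rect(w[blue&(z>.02)&(z<.085)]))
    red=m&((hue<5)|(hue>174))&(s>150)
    for i in range(1,cv2.connectedComponents(red.astype(np.uint8))[0]):
        l=cv2.connectedComponents(red.astype(np.uint8))[1]==i
        if l.sum()>8: print("  red",np.argwhere(l).mean(0)[::-1],l.sum(),np.nanmean(w[l],0),np.nanmin(w[l],0),np.nanmax(w[l],0))
    u0,v0=(236,175) if n=="top" else (250,185)
    print("  blank hsv",h[v0,u0],w[v0,u0],"discHSV",h[v0+5,u0+22] , "knob hsv", h[(171 if n=="top" else 142),(320 if n=="top" else 283)])
    bl=m&(z>.104)&(z<.118)&(s>40)&(hue<28)&(hue>5)
    l,ce,k=big(bl); R[n]=ce; p=w[l]; print("  blank",ce,k,np.median(p,0),rect(p))
    m2=np.zeros_like(m);a,b,c,d=tc[n];m2[c:d,a:b]=1
    p=w[m2&(z>.022)&(z<.04)]; print("  tray",len(p),rect(p),np.median(p[:,2]), np.median(w[m2&(z>0.001)&(z<.012)&(s>60)&(v<130)],0))
    p=w[m&(z>.15)&(v<90)&(s<90)]; print("  dark high",len(p),np.median(p,0),p.min(0),p.max(0))
print("blank tri",tri(ray(C["top"],*R["top"]),ray(C["side"],*R["side"])))
E
python3 m.py
```

```text
top deck z 0.0751486098228834 rect ((0.5821999907493591, -0.03259730339050293), (0.19239625334739685, 0.33038339018821716), 5.665587902069092)
  blue all ((0.5821999907493591, -0.03259730339050293), (0.19239625334739685, 0.33038339018821716), 5.665587902069092)
  red [320.22222222 170.63492063] 63 [ 0.56714129 -0.18142307  0.11580177] [ 0.55696533 -0.19209647  0.10930465] [ 0.57781836 -0.17103546  0.12084283]
  blank hsv [ 21 115  93] [0.55672537 0.03405554 0.11051137] discHSV [  6 170  72] knob hsv [  1 214 107]
  blank [236.67554479 175.66828087] 413 [0.55455109 0.03172469 0.11069781] ((0.556159496307373, 0.03274580091238022), (0.099484883248806, 0.027872754260897636), 13.973861694335938)
  tray 602 ((0.47194114327430725, 0.40324312448501587), (0.14191655814647675, 0.20000869035720825), 77.99137878417969) 0.029077887703909955 [0.47034135 0.40836467 0.00533693]
  dark high 980 [0.66483315 0.01800798 0.19558631] [ 0.63310047 -0.09479695  0.15014415] [0.67962769 0.11292144 0.32080359]
side deck z 0.07582970968839592 rect ((0.6043901443481445, -0.08253394812345505), (0.1477462351322174
[... 594 characters left out ...]
722638   0.1213997 ]
  blank hsv [ 20  94 189] [0.54298564 0.03891404 0.10953297] discHSV [ 55  15 204] knob hsv [  6 120 157]
  blank [247.50671141 182.73489933] 298 [0.55281214 0.03674052 0.11094546] ((0.5541988015174866, 0.03392510488629341), (0.09917869418859482, 0.03186666965484619), 13.629883766174316)
  tray 807 ((0.4707525670528412, 0.40302416682243347), (0.14321044087409973, 0.20419174432754517), 77.98827362060547) 0.02909622352224761 [0.46679315 0.39729211 0.0057475 ]
  dark high 51 [ 0.66364704 -0.01017051  0.29750991] [ 0.65354388 -0.02915353  0.27529275] [0.6740163  0.07787719 0.31585452]
blank tri (array([0.55566967, 0.03242144, 0.10671571]), np.float64(0.00029346197827088706))
```

```bash
cat > b.py <<'E'
from h import *
C={n:dict(np.load(f"pics/{n}0.npz")) for n in("top","side")}
t=.0989;cm=np.array([.582,-.0326]);Rm=np.array([[np.cos(t),-np.sin(t)],[np.sin(t),np.cos(t)]])
for n,r in(("top",(205,275,90,115)),("side",(195,230,90,130))):
    w=cloud(C[n]);h=cv2.cvtColor(C[n]["image"],cv2.COLOR_BGR2HSV)
    a,b,c,d=r;m=np.zeros((384,512),bool);m[c:d,a:b]=1
    k=m&(w[...,2]>.295)&(w[...,2]<.335);p=w[k];q=np.c_[(p[:,:2]-cm)@Rm,p[:,2]]
    print(n,k.sum(),"bar MF med",np.median(q,0),q.min(0),q.max(0))
    w2=w.reshape(-1,3);q=np.c_[(w2[:,:2]-cm)@Rm,w2[:,2]]
    def box(s,x,y,z):
        g=(q[:,0]>x[0])&(q[:,0]<x[1])&(q[:,1]>y[0])&(q[:,1]<y[1])&(q[:,2]>z[0])&(q[:,2]<z[1])
        print(" ",s,g.sum(),"world",np.median(w2[g],0) if g.any() else "", "MF",(q[g].min(0),q[g].max(0)) if g.any() else "")
    box("knob top",(-50,0.0),(-.2,-.125),(.112,.13)); box("jar",(0,.1),(-.17,-.05),(.126,.142)); box("bottle",(-.25,-.1),(-.2,.0),(.16,.2)); box("bottle body",(-.25,-.1),(-.2,.0),(.03,.15));box("mug",(-.25,.2),(-.5,-.2),(.085,.11))
print("knob want",cm+Rm@[-.03,-.148],"disc",cm+Rm@[-.005,.045],"hinge",cm+Rm@[.08,.045],"bar0",cm+Rm@[-.132,.045])
# two-view checks: knob centre triangulated
print("knob tri",tri(ray(C["top"],320.2,170.6),ray(C["side"],283.1,139.6)))
E
python3 b.py
```

```text
top 356 bar MF med [0.08941641 0.04445861 0.3162763 ] [ 0.08282225 -0.01082883  0.29512798] [0.09843015 0.10008538 0.32080359]
  knob top 67 world [ 0.5680347  -0.18122219  0.11645534] MF (array([-0.03815052, -0.15711835,  0.11209134]), array([-0.01665024, -0.13613885,  0.12084283]))
  jar 227 world [ 0.65050011 -0.13613356  0.13471287] MF (array([ 0.03708196, -0.13124237,  0.12612884]), array([ 0.0796121 , -0.08918506,  0.13903885]))
  bottle 108 world [ 0.40682093 -0.13644473  0.17953926] MF (array([-0.19634425, -0.10009733,  0.16546366]), array([-0.17278066, -0.07445887,  0.18378826]))
  bottle body 351 world [ 0.40088435 -0.12580596  0.11866968] MF (array([-0.21209569, -0.11381518,  0.0332545 ]), array([-0.15712083, -0.05854402,  0.14845829]))
  mug 224 world [ 0.49036134 -0.39811903  0.09361616] MF (array([-0.1717066 , -0.38990478,  0.08503648]), array([-0.08566789, -0.30975298,  0.09898657]))
side 181 bar MF med [0.08817836 0.05358132 0.31513082] [ 0.08220558 -0.01026993  0.2951393 ] [0.09577109 0.1038376  0.32214113]
  knob top 39 world [ 0.56627282 -0.17789954  0.11590933] MF
[... 241 characters left out ...]
4178617]))
  bottle 88 world [ 0.40476678 -0.13083903  0.17896474] MF (array([-0.19706644, -0.10114182,  0.16036342]), array([-0.17166554, -0.07172535,  0.18357352]))
  bottle body 623 world [ 0.3982032  -0.1188418   0.09158433] MF (array([-0.21326215, -0.1025843 ,  0.03009279]), array([-0.10016621, -0.00369307,  0.1497212 ]))
  mug 178 world [ 0.49014064 -0.38992931  0.09265306] MF (array([-0.1810863 , -0.39094262,  0.08508287]), array([-0.0863882 , -0.30669867,  0.10031755]))
knob want [ 0.56675995 -0.18283895] disc [0.57258118 0.01168641] hinge [0.65716582 0.02007921] bar0 [ 0.44620179 -0.00085343]
knob tri (array([ 0.56782328, -0.18296549,  0.10927223]), np.float64(0.002002921333175784))
```

Emit:
{"fn": "move_arm", "kwargs": {"translation": [[0.02,0.02,0.05],[0.04,0.04,0.03],[0.04,0.04,0.01],[0.04,0.04,0],[0.04,0.04,0],[0.04,0.04,0],[0.03,0.04,0],[0.02,0.03,0]], "delta_rot": [[0,0,0.15],[0,0,0.15],[0,0,0.15],[0,0,0.15],[0,0,0.15],[0,0,0.15],[0,0,0.15],[0,0,0.15]], "jaw": 0.05}}

```text
t: 1.1
tcp_pos: [0.518, -0.1998, 0.2994]
tcp_rot: [-3.14, -0.001, 1.674]
force: [0.8, -1.3, -0.9]
opening: 0.0498
gripper_force: 0.0
```

Emit:
{"fn": "move_arm", "kwargs": {"translation": [[0.03,0.01,-0.03],[0.02,0.008,-0.04],[0,0,-0.05],[0,0,-0.04],[0,0,-0.03],[0,0,-0.012],[0,0,0]], "delta_rot": [[0,0,0],[0,0,0],[0,0,0],[0,0,0],[0,0,0],[0,0,0],[0,0,0]]}}

```text
t: 1.98
tcp_pos: [0.5666, -0.1837, 0.0976]
tcp_rot: [-3.14, -0.001, 1.668]
force: [0.7, 0.5, 0.4]
opening: 0.0502
gripper_force: 0.0
```

Run:
```python
from workcell import state, optics
import cv2
s=state();print(s["tcp_pos"],s["force"])
c=optics.camera("side");d=optics.camera("top")
import numpy as np
a=cv2.resize(c["image"][90:200,210:350],None,fx=5,fy=5)[:,:700];b=cv2.resize(d["image"][110:220,250:340],None,fx=5,fy=5)
cv2.imwrite("pics/k1.png",cv2.resize(np.hstack([a,b]),(800,385)))
```

```text
[ 0.56660116 -0.18370468  0.09757575] [0.66230372 0.51643433 0.41035684]
```

View pics/k1.png

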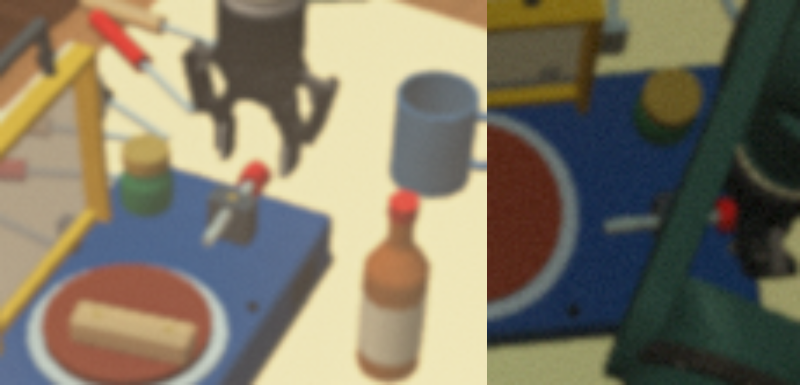

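Side crop: the fingers straddle the knob's image position but look somewhat high or behind it, with the knob at crop (258,170). In the top crop the gripper is right of the knob at (727,213). I'll compare the projected fingertips with the picture.

Run:
```python
from workcell import state, optics
from h import *
s=state();p=s["tcp_pos"];print(p,s["joints"])
for n in("side","top"):
    c=optics.camera(n);k=800/1150. if 0 else 1
    o=(210,90) if n=="side" else (250,110)
    for nm,X in(("tcp",p),("tip+x",p+[.03,0,-.011]),("tip-x",p+[-.03,0,-.011]),("body",p+[0,0,.062]),("knob",[.5678,-.182,.105])):
        u,v=proj(c,X); f=800/1150*5
        print(n,nm,round(u,1),round(v,1),"crop",round((u-o[0])*f+(487 if n=="top" else 0)),round((v-o[1])*3.5))
    w=cloud(c)
    cv2.imwrite(f"pics/f_{n}.png",c["image"])
    q=w.reshape(-1,3);g=(abs(q[:,0]-.567)<.06)&(abs(q[:,1]+.19)<.08)&(q[:,2]>.125)&(q[:,2]<.2)
    print(n,g.sum(),np.median(q[g],0),q[g].min(0),q[g].max(0))
```

```text
[ 0.56797195 -0.18428661  0.09997212] [-4.08696737e-01  2.34764300e-01  1.42398460e+00  3.25092334e-05
  1.48004667e+00 -5.05692480e-01]
side tcp 282.9 141.7 crop 253 181
side tip+x 274.4 141.3 crop 224 180
side tip-x 291.3 147.7 crop 283 202
side body 283.4 125.3 crop 255 123
side knob 282.6 140.8 crop 252 178
side 378 [ 0.54709104 -0.17598181  0.1767271 ] [ 0.50733541 -0.20234948  0.12512913] [ 0.62623255 -0.16168078  0.19982177]
top tcp 320.2 171.7 crop 731 216
top tip+x 319.1 161.6 crop 727 181
top tip-x 319.8 183.9 crop 730 259
top body 324.9 166.0 crop 747 196
top knob 319.7 171.3 crop 729 215
top 99 [ 0.53376492 -0.1770402   0.17768166] [ 0.50810103 -0.19059577  0.12824172] [ 0.54963116 -0.16782918  0.19855043]
```

Run:
```python
from workcell import state, optics
from h import *
print([state()["tcp_pos"].round(4).tolist() for _ in range(3)])
a=cv2.imread("pics/f_side.png");cv2.imwrite("pics/k2.png",cv2.resize(a[85:165,240:330],None,fx=6,fy=6,interpolation=cv2.INTER_NEAREST))
c=optics.camera("side");w=cloud(c)
for v in range(120,160,4): print(v,[(u,*(w[v,u]*1000).round().astype(int)) for u in range(264,304,4) if not np.isnan(w[v,u,0])])
```

```text
[[0.5682, -0.1844, 0.1005], [0.5682, -0.1844, 0.1005], [0.5682, -0.1844, 0.1005]]
120 [(264, np.int64(738), np.int64(-349), np.int64(15)), (268, np.int64(614), np.int64(-171), np.int64(172)), (272, np.int64(600), np.int64(-172), np.int64(176)), (276, np.int64(714), np.int64(-391), np.int64(-2)), (280, np.int64(700), np.int64(-396), np.int64(0)), (284, np.int64(689), np.int64(-405), np.int64(-1)), (288, np.int64(544), np.int64(-167), np.int64(201)), (292, np.int64(539), np.int64(-182), np.int64(193)), (296, np.int64(650), np.int64(-422), np.int64(4)), (300, np.int64(509), np.int64(-175), np.int64(209))]
124 [(264, np.int64(737), np.int64(-346), np.int64(0)), (268, np.int64(722), np.int64(-350), np.int64(3)), (272, np.int64(599), np.int64(-170), np.int64(164)), (276, np.int64(595), np.int64(-186), np.int64(155)), (280, np.int64(687), np.int64(-373), np.int64(2)), (284, np.int64(673), np.int64(-377), np.int64(5)), (288, np.int64(663), np.int64(-388), np.int64(2)), (292, np.int64(534), np.int64(-174), np.int64(186)), (296, np.int64(526), np.int64(-184), np.int64(183)), (300, np.int64(508
[... 3530 characters left out ...]
6), np.int64(75)), (292, np.int64(534), np.int64(-182), np.int64(75)), (296, np.int64(522), np.int64(-185), np.int64(79)), (300, np.int64(512), np.int64(-193), np.int64(77))]
156 [(264, np.int64(594), np.int64(-117), np.int64(79)), (268, np.int64(588), np.int64(-129), np.int64(73)), (272, np.int64(559), np.int64(-104), np.int64(104)), (276, np.int64(557), np.int64(-125), np.int64(90)), (280, np.int64(545), np.int64(-128), np.int64(93)), (284, np.int64(545), np.int64(-152), np.int64(76)), (288, np.int64(533), np.int64(-157), np.int64(78)), (292, np.int64(526), np.int64(-168), np.int64(73)), (296, np.int64(513), np.int64(-170), np.int64(77)), (300, np.int64(503), np.int64(-177), np.int64(77))]
```

View pics/k2.png

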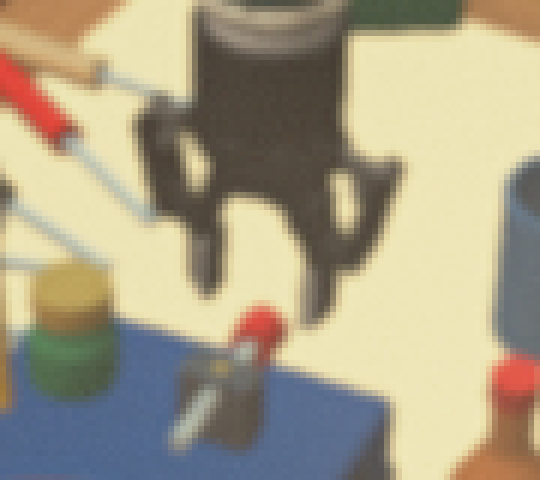

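The fingertips at original pixels (275,133) and (292,138) sit clearly above the knob at (284,140), higher than the reported TCP implies. I'll let the arm settle and measure that offset.

Emit:
{"fn": "move_arm", "kwargs": {"translation": [[0,0,0],[0,0,0]], "delta_rot": [[0,0,0],[0,0,0]]}}

```text
t: 2.48
tcp_pos: [0.5672, -0.184, 0.0988]
tcp_rot: [3.141, 0.0, 1.668]
force: [0.0, -0.1, 0.4]
opening: 0.05
gripper_force: 0.0
```

```bash
cat > tip.py <<'E'
from workcell import state, optics
from h import *
def tips(n="side",uu=(262,304),vv=(100,160)):
    p=state()["tcp_pos"];c=optics.camera(n);w=cloud(c);I=c["image"].astype(int)
    # dark grey pixels whose point lies near the tool
    m=(np.hypot(w[...,0]-p[0],w[...,1]-p[1])<.08)&(w[...,2]>p[2]-.03)&(w[...,2]<p[2]+.25)&(I.max(-1)<115)&(I.max(-1)-I.min(-1)<35)
    q=w[m];print(n,m.sum(),p.round(4))
    for lo in np.arange(p[2]-.02,p[2]+.1,.01):
        g=(q[:,2]>=lo)&(q[:,2]<lo+.01)
        if g.any(): print("  z %.3f n%d x %.3f..%.3f y %.3f..%.3f"%(lo,g.sum(),*np.ravel([(q[g][:,k].min(),q[g][:,k].max()) for k in(0,1)])))
if __name__=="__main__":
    tips("side");tips("top")
E
python3 tip.py
```

```text
side 1353 [ 0.5672 -0.184   0.0988]
  z 0.079 n33 x 0.544..0.632 y -0.150..-0.122
  z 0.089 n31 x 0.543..0.634 y -0.152..-0.123
  z 0.099 n33 x 0.542..0.634 y -0.150..-0.122
  z 0.109 n42 x 0.543..0.635 y -0.148..-0.123
  z 0.119 n10 x 0.546..0.572 y -0.138..-0.123
  z 0.129 n9 x 0.530..0.594 y -0.186..-0.169
  z 0.139 n15 x 0.528..0.594 y -0.186..-0.167
  z 0.149 n10 x 0.528..0.593 y -0.189..-0.175
  z 0.159 n19 x 0.526..0.598 y -0.184..-0.166
  z 0.169 n66 x 0.511..0.623 y -0.197..-0.161
  z 0.179 n51 x 0.510..0.622 y -0.196..-0.163
  z 0.189 n54 x 0.506..0.619 y -0.197..-0.161
top 928 [ 0.5671 -0.1839  0.0986]
  z 0.079 n8 x 0.564..0.638 y -0.154..-0.126
  z 0.089 n14 x 0.558..0.638 y -0.155..-0.125
  z 0.099 n37 x 0.556..0.641 y -0.175..-0.105
  z 0.109 n71 x 0.559..0.637 y -0.172..-0.105
  z 0.119 n4 x 0.536..0.633 y -0.178..-0.129
  z 0.129 n7 x 0.532..0.541 y -0.179..-0.174
  z 0.139 n6 x 0.529..0.541 y -0.181..-0.174
  z 0.149 n1 x 0.529..0.529 y -0.180..-0.180
  z 0.159 n4 x 0.527..0.540 y -0.180..-0.173
  z 0.169 n40 x 0.511..0.539 y -0.191..-0.172
  z 0.179 n12 x 0.510..0.544 y -0.181..-0.172
  z 0.189 n23 x 0.507..0.543 y -0.180..-0.168
```

Emit:
{"fn": "move_arm", "kwargs": {"translation": [[0,0,-0.01],[0,0,-0.005],[0,0,-0.005],[0,0,0],[0,0,0]], "delta_rot": [[0,0,0],[0,0,0],[0,0,0],[0,0,0],[0,0,0]]}}

```text
t: 3.2
tcp_pos: [0.5672, -0.1839, 0.0784]
tcp_rot: [3.141, 0.0, 1.668]
force: [-0.0, -0.7, -0.3]
opening: 0.0502
gripper_force: 0.0
```

```bash
python3 tip.py
python3 - <<'E'
from workcell import optics
import cv2
c=optics.camera("side");cv2.imwrite("pics/k3.png",cv2.resize(c["image"][85:165,240:330],None,fx=6,fy=6,interpolation=cv2.INTER_NEAREST))
E
```

```text
side 1329 [ 0.5672 -0.1839  0.0784]
  z 0.058 n20 x 0.495..0.500 y -0.193..-0.144
  z 0.068 n18 x 0.496..0.633 y -0.188..-0.128
  z 0.078 n25 x 0.543..0.633 y -0.150..-0.124
  z 0.088 n35 x 0.544..0.635 y -0.154..-0.124
  z 0.098 n30 x 0.543..0.635 y -0.152..-0.123
  z 0.108 n55 x 0.531..0.634 y -0.187..-0.122
  z 0.118 n30 x 0.528..0.595 y -0.187..-0.121
  z 0.128 n11 x 0.526..0.593 y -0.185..-0.168
  z 0.138 n15 x 0.525..0.609 y -0.183..-0.168
  z 0.148 n59 x 0.510..0.614 y -0.195..-0.166
  z 0.158 n56 x 0.508..0.622 y -0.199..-0.161
  z 0.168 n63 x 0.506..0.625 y -0.203..-0.159
  z 0.178 n63 x 0.504..0.626 y -0.190..-0.162
top 866 [ 0.5672 -0.184   0.0786]
  z 0.069 n57 x 0.505..0.642 y -0.209..-0.106
  z 0.079 n8 x 0.539..0.641 y -0.184..-0.135
  z 0.089 n11 x 0.558..0.631 y -0.147..-0.125
  z 0.099 n44 x 0.557..0.641 y -0.176..-0.105
  z 0.109 n65 x 0.532..0.636 y -0.179..-0.105
  z 0.119 n9 x 0.529..0.633 y -0.181..-0.127
  z 0.129 n4 x 0.530..0.542 y -0.180..-0.174
  z 0.139 n7 x 0.527..0.536 y -0.179..-0.174
  z 0.149 n33 x 0.515..0.538 y -0.190..-0.174
  z 0.159 n16 x 0.507..0.542 y -0.181..-0.168
  z 0.169 n18 x 0.510..0.544 y -0.182..-0.168
```

View pics/k3.png

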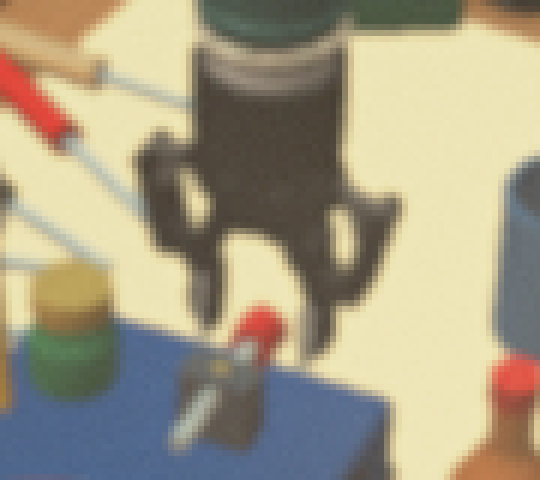

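The fingertips at (275,139) and (292,144) are at about z = 0.105, while the reported z would put them inside the deck. The reported z is therefore about 30 mm low, so I'll work from the cameras: descend 17 mm more and grip.

Emit:
{"fn": "move_arm", "kwargs": {"translation": [[0,0,-0.006],[0,0,-0.006],[0,0,-0.005],[0,0,0],[0,0,0]], "delta_rot": [[0,0,0],[0,0,0],[0,0,0],[0,0,0],[0,0,0]]}}

```text
t: 3.98
tcp_pos: [0.5671, -0.1839, 0.0613]
tcp_rot: [3.141, 0.0, 1.668]
force: [1.5, -0.4, 0.4]
opening: 0.0503
gripper_force: 0.0
```

Emit:
{"fn": "move_arm", "kwargs": {"translation": [[0,0,0],[0,0,0],[0,0,0],[0,0,0],[0,0,0]], "delta_rot": [[0,0,0],[0,0,0],[0,0,0],[0,0,0],[0,0,0]], "jaw": 0.015}}

```text
t: 4.6
tcp_pos: [0.5687, -0.1839, 0.0621]
tcp_rot: [3.138, 0.001, 1.668]
force: [5.4, 0.6, -1.0]
opening: 0.0243
gripper_force: 58.8
```

Emit:
{"fn": "move_arm", "kwargs": {"translation": [[0.0005,-0.005,0],[0.0006,-0.006,0],[0.0006,-0.006,0],[0.0006,-0.006,0],[0.0006,-0.006,0],[0.0004,-0.004,0],[0,0,0],[0,0,0]], "delta_rot": [[0,0,0],[0,0,0],[0,0,0],[0,0,0],[0,0,0],[0,0,0],[0,0,0],[0,0,0]]}}

```text
t: 5.6
tcp_pos: [0.5714, -0.2136, 0.062]
tcp_rot: [3.139, -0.005, 1.669]
force: [3.0, 7.9, 3.4]
opening: 0.0244
gripper_force: 59.1
```

```bash
cat > k.py <<'E'
from workcell import state, optics
from h import *
s=state();print(s["t"],s["tcp_pos"],s["force"].round(1))
t=.0989;cm=np.array([.582,-.0326]);Rm=np.array([[np.cos(t),-np.sin(t)],[np.sin(t),np.cos(t)]])
for n in("side","top"):
    c=optics.camera(n);w=cloud(c);h=cv2.cvtColor(c["image"],cv2.COLOR_BGR2HSV).astype(int)
    m=((h[...,0]<6)|(h[...,0]>174))&(h[...,1]>130)&(w[...,2]>.09)&(w[...,2]<.13)
    q=(w[...,:2]-cm)@Rm;m&=(abs(q[...,0]+.03)<.03)&(q[...,1]<-.12)
    print(n,"knob",m.sum(),q[m].min(0),q[m].max(0))
    m=(w[...,2]>.1)&(w[...,2]<.112)&(abs(q[...,0]+.03)<.012)&(q[...,1]<-.03)&(q[...,1]>-.12); print("   rod tip y",np.percentile(q[m][:,1],97) if m.any() else None)
E
python3 k.py
```

```text
5.6 [ 0.57144513 -0.21361716  0.06200758] [3.  7.9 3.4]
side knob 29 [-0.04312306 -0.18446407] [-0.01898482 -0.16402917]
   rod tip y -0.08022289442651427
top knob 5 [-0.03746338 -0.16892799] [-0.03036332 -0.16600692]
   rod tip y -0.08248271481759492
```

Emit:
{"fn": "move_arm", "kwargs": {"translation": [[0,0,0],[0,0,0],[0,0,0.02],[0,0,0.04],[0,0,0.04],[0,0,0.04]], "delta_rot": [[0,0,0],[0,0,0],[0,0,0],[0,0,0],[0,0,0],[0,0,0]], "jaw": 0.055}}

```text
t: 6.45
tcp_pos: [0.5696, -0.2174, 0.2023]
tcp_rot: [-3.14, 0.0, 1.667]
force: [0.6, -0.6, -0.4]
opening: 0.0553
gripper_force: 0.0
```

Emit:
{"fn": "move_arm", "kwargs": {"translation": [[0,0.024,0],[-0.002,0.025,0],[-0.002,0.025,0],[-0.002,0.025,0],[-0.002,0.025,0],[-0.002,0.025,0],[-0.002,0.025,0],[-0.002,0.025,0],[-0.002,0.025,0],[-0.001,0.022,0],[0,0,0],[0,0,0]], "delta_rot": [[0,0,-0.1425],[0,0,-0.1425],[0,0,-0.1425],[0,0,-0.1425],[0,0,-0.1425],[0,0,-0.1425],[0,0,-0.1425],[0,0,-0.1425],[0,0,-0.1425],[0,0,-0.1425],[0,0,0],[0,0,0]]}}

```text
t: 7.95
tcp_pos: [0.5532, 0.0282, 0.2012]
tcp_rot: [3.141, 0.001, 0.244]
force: [0.0, 0.6, -0.4]
opening: 0.0551
gripper_force: 0.0
```

```bash
python3 k.py; python3 tip.py | tail -25
```

```text
7.95 [0.55324417 0.02820202 0.20122148] [ 0.   0.6 -0.4]
side knob 23 [-0.03969683 -0.18312235] [-0.02473184 -0.16480351]
   rod tip y -0.08169575396708098
top knob 51 [-0.03832599 -0.18486285] [-0.02075848 -0.1671448 ]
   rod tip y -0.08257267628352674
side 1491 [0.5534 0.028  0.2013]
  z 0.221 n16 x 0.536..0.568 y -0.002..0.064
  z 0.231 n40 x 0.535..0.566 y -0.002..0.072
  z 0.241 n39 x 0.535..0.565 y -0.002..0.072
  z 0.251 n32 x 0.536..0.561 y -0.002..0.073
  z 0.261 n16 x 0.534..0.559 y -0.009..0.061
  z 0.271 n45 x 0.528..0.558 y -0.024..0.088
  z 0.281 n47 x 0.528..0.557 y -0.032..0.091
  z 0.291 n68 x 0.527..0.556 y -0.031..0.093
  z 0.301 n62 x 0.527..0.556 y -0.022..0.096
top 989 [0.5534 0.0281 0.2013]
  z 0.221 n1 x 0.551..0.551 y -0.003..-0.003
  z 0.231 n8 x 0.536..0.557 y -0.005..0.064
  z 0.241 n9 x 0.535..0.552 y -0.005..0.067
  z 0.251 n8 x 0.535..0.551 y -0.005..0.060
  z 0.261 n6 x 0.530..0.550 y -0.005..0.082
  z 0.271 n50 x 0.528..0.561 y -0.005..0.083
  z 0.281 n28 x 0.528..0.555 y -0.005..0.086
  z 0.291 n39 x 0.527..0.558 y -0.034..0.087
```

Emit:
{"fn": "move_arm", "kwargs": {"translation": [[0.0025,0.004,-0.03],[0,0,-0.04],[0,0,-0.03],[0,0,-0.02],[0,0,-0.008],[0,0,-0.005],[0,0,0],[0,0,0]], "delta_rot": [[0,0,0],[0,0,0],[0,0,0],[0,0,0],[0,0,0],[0,0,0],[0,0,0],[0,0,0]]}}

```text
t: 9.15
tcp_pos: [0.5566, 0.033, 0.0694]
tcp_rot: [3.141, -0.002, 0.243]
force: [-0.5, 0.1, -0.5]
opening: 0.0547
gripper_force: 0.0
```

Emit:
{"fn": "move_arm", "kwargs": {"translation": [[0,0,0],[0,0,0],[0,0,0],[0,0,0],[0,0,0]], "delta_rot": [[0,0,0],[0,0,0],[0,0,0],[0,0,0],[0,0,0]], "jaw": 0.015}}

```text
t: 9.78
tcp_pos: [0.5564, 0.0331, 0.0692]
tcp_rot: [3.141, -0.002, 0.243]
force: [-0.4, -1.2, 5.5]
opening: 0.0265
gripper_force: 63.4
```

Emit:
{"fn": "move_arm", "kwargs": {"translation": [[0,0,0.01],[0,0,0.02],[0,0,0.03],[0,0,0.03],[0,0,0]], "delta_rot": [[0,0,0],[0,0,0],[0,0,0],[0,0,0],[0,0,0]]}}

```text
t: 10.4
tcp_pos: [0.5573, 0.0331, 0.1611]
tcp_rot: [3.14, -0.005, 0.243]
force: [-0.3, 0.3, -0.3]
opening: 0.0267
gripper_force: 62.9
```

Emit:
{"fn": "move_arm", "kwargs": {"translation": [[-0.003,0.015,0],[-0.007,0.03,0],[-0.009,0.04,0],[-0.009,0.04,0],[-0.009,0.04,0],[-0.009,0.04,0],[-0.009,0.04,0],[-0.009,0.04,0],[-0.009,0.04,0],[-0.008,0.03,0],[-0.004,0.015,0],[0,0,0],[0,0,0]], "delta_rot": [[0,0,0],[0,0,-0.03],[0,0,-0.03],[0,0,-0.03],[0,0,-0.03],[0,0,-0.03],[0,0,-0.03],[0,0,0],[0,0,0],[0,0,0],[0,0,0],[0,0,0],[0,0,0]]}}

```text
t: 12.02
tcp_pos: [0.471, 0.4021, 0.1578]
tcp_rot: [3.14, 0.001, 0.062]
force: [-0.4, -0.3, 0.3]
opening: 0.0266
gripper_force: 62.8
```

```bash
cat > bl.py <<'E'
from workcell import state, optics
from h import *
s=state();p=s["tcp_pos"];print(s["t"],p,s["opening"])
for n in("side","top"):
    c=optics.camera(n);w=cloud(c);h=cv2.cvtColor(c["image"],cv2.COLOR_BGR2HSV).astype(int)
    m=(h[...,0]>12)&(h[...,0]<28)&(h[...,1]>60)&(h[...,2]>70)&(np.hypot(w[...,0]-p[0],w[...,1]-p[1])<.075)&(w[...,2]>.012)&(w[...,2]<p[2]+.06)
    if m.sum()>20:
        m,_,_=big(m);q=w[m];print(n,m.sum(),"med",np.median(q,0),"z pct",np.percentile(q[:,2],[2,50,98]),cv2.minAreaRect(q[:,:2].astype(np.float32)))
    cv2.imwrite(f"pics/b_{n}.png",c["image"])
E
python3 bl.py
```

```text
12.025 [0.47095118 0.40209478 0.15781557] 0.02657914398907578
side 552 med [0.44681184 0.39813701 0.19807401] z pct [0.0145769  0.19807401 0.21282808] ((0.4509178102016449, 0.37219130992889404), (0.07316567003726959, 0.09497742354869843), 8.800329208374023)
top 199 med [0.44120578 0.39919122 0.20004075] z pct [0.1969902  0.20004075 0.20326221] ((0.4415210485458374, 0.40031495690345764), (0.03980160504579544, 0.025753915309906006), 5.038196563720703)
```

Emit:
{"fn": "move_arm", "kwargs": {"translation": [[0,0,-0.03],[0,0,-0.04],[0,0,-0.04],[0,0,-0.03],[0,0,-0.015],[0,0,-0.006],[0,0,-0.004],[0,0,0],[0,0,0]], "delta_rot": [[0,0,0],[0,0,0],[0,0,0],[0,0,0],[0,0,0],[0,0,0],[0,0,0],[0,0,0],[0,0,0]]}}

```text
t: 13.25
tcp_pos: [0.4715, 0.4036, -0.0055]
tcp_rot: [-3.141, -0.002, 0.063]
force: [1.2, 0.2, -0.5]
opening: 0.027
gripper_force: 62.8
```

```bash
python3 bl.py
```

```text
13.25 [ 0.47148297  0.4036275  -0.00550163] 0.027018828691272374
side 343 med [0.44434647 0.40451707 0.03575324] z pct [0.01680588 0.03575324 0.05092184] ((0.44728270173072815, 0.4003483057022095), (0.05785558745265007, 0.03696640208363533), 6.420337677001953)
top 136 med [0.44111434 0.40145294 0.03610943] z pct [0.03268447 0.03610943 0.03993282] ((0.4412042498588562, 0.4019995927810669), (0.03684372454881668, 0.025980418547987938), 3.6933343410491943)
```

Blank top is at 0.036, so its bottom is about 0.012; 6 mm to go.

Emit:
{"fn": "move_arm", "kwargs": {"translation": [[0,0,-0.003],[0,0,-0.002],[0,0,-0.001],[0,0,0],[0,0,0]], "delta_rot": [[0,0,0],[0,0,0],[0,0,0],[0,0,0],[0,0,0]]}}

```text
t: 13.98
tcp_pos: [0.4709, 0.4031, -0.0127]
tcp_rot: [3.142, -0.0, 0.063]
force: [0.2, -0.1, -1.0]
opening: 0.0266
gripper_force: 63.0
```

Emit:
{"fn": "move_arm", "kwargs": {"translation": [[0,0,0],[0,0,0],[0,0,0],[0,0,0.01],[0,0,0.03],[0,0,0.05],[0,0,0.06],[0,0,0.06],[0,0,0.06]], "delta_rot": [[0,0,0],[0,0,0],[0,0,0],[0,0,0],[0,0,0],[0,0,0],[0,0,0],[0,0,0],[0,0,0]], "jaw": 0.045}}

```text
t: 15.1
tcp_pos: [0.4706, 0.4029, 0.2604]
tcp_rot: [-3.141, -0.001, 0.063]
force: [0.5, 0.3, 0.5]
opening: 0.0449
gripper_force: 0.0
```

```bash
python3 bl.py
```

```text
15.1 [0.47064234 0.40294961 0.2604276 ] 0.04492559614537491
side 556 med [0.46525491 0.40825124 0.02868342] z pct [0.01362525 0.02868342 0.03308091] ((0.4686972498893738, 0.40438663959503174), (0.10065888613462448, 0.030253883451223373), 3.2629051208496094)
top 338 med [0.47034318 0.40297359 0.02913105] z pct [0.02521171 0.02913105 0.03250909] ((0.4710482656955719, 0.40416762232780457), (0.09535206109285355, 0.027535714209079742), 3.7664458751678467)
```

Emit:
{"fn": "move_arm", "kwargs": {"translation": [[0,-0.01,0.04],[0.01,-0.03,0.03],[0.015,-0.03,0],[0.015,-0.03,0],[0.015,-0.03,0],[0.015,-0.03,0],[0.015,-0.03,0],[0.015,-0.03,0],[0.015,-0.03,0],[0.015,-0.03,0],[0.015,-0.03,0],[0.015,-0.03,0],[0.015,-0.03,0],[0.01,-0.012,0],[0,0,0],[0,0,0]], "delta_rot": [[0,0,0],[0,0,0.145],[0,0,0.146],[0,0,0.146],[0,0,0.146],[0,0,0.146],[0,0,0.146],[0,0,0.146],[0,0,0.146],[0,0,0.146],[0,0,0.146],[0,0,0.146],[0,0,0],[0,0,0],[0,0,0],[0,0,0]]}}

```text
t: 17.2
tcp_pos: [0.6555, 0.0223, 0.3276]
tcp_rot: [3.141, -0.001, 1.669]
force: [-0.6, 0.5, 0.1]
opening: 0.045
gripper_force: 0.0
```

```bash
python3 - <<'E'
from workcell import state, optics
from h import *
s=state();print(s["tcp_pos"],s["joints"])
c=optics.camera("side");d=optics.camera("top")
a=cv2.resize(c["image"][40:160,160:270],None,fx=4,fy=4);b=cv2.resize(d["image"][60:180,190:280],None,fx=4,fy=4)
cv2.imwrite("pics/c1.png",np.hstack([a,b]))
E
python3 tip.py
```

```text
[0.65553778 0.02230062 0.32756779] [-5.27123722e-02  3.47964368e-01  8.30639891e-01  6.54114920e-04
  1.96296190e+00 -1.50794481e-01]
side 2486 [0.6555 0.0224 0.3278]
  z 0.308 n83 x 0.657..0.675 y -0.021..0.077
  z 0.318 n38 x 0.658..0.673 y -0.015..0.078
  z 0.348 n16 x 0.627..0.681 y 0.016..0.038
  z 0.358 n43 x 0.619..0.691 y 0.011..0.038
  z 0.368 n49 x 0.618..0.688 y 0.012..0.038
  z 0.378 n47 x 0.618..0.690 y 0.010..0.040
  z 0.388 n51 x 0.607..0.703 y 0.017..0.040
  z 0.398 n132 x 0.598..0.712 y 0.006..0.043
  z 0.408 n114 x 0.597..0.713 y 0.004..0.043
  z 0.418 n157 x 0.593..0.714 y 0.003..0.045
top 2335 [0.6555 0.0224 0.3278]
  z 0.308 n117 x 0.658..0.676 y -0.011..0.075
  z 0.318 n44 x 0.661..0.675 y -0.011..0.073
  z 0.398 n9 x 0.623..0.630 y 0.007..0.028
  z 0.408 n33 x 0.622..0.630 y 0.005..0.035
  z 0.418 n45 x 0.625..0.635 y 0.005..0.037
```

View pics/c1.png

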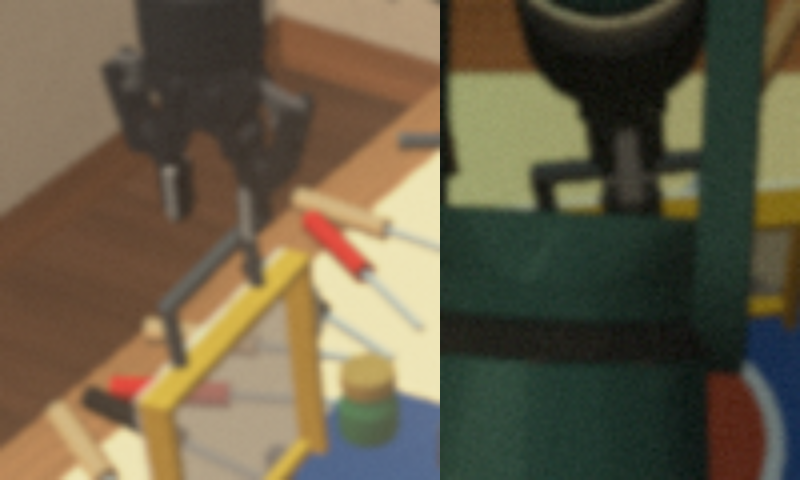

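The picture shows the open fingers above the bar, at side crop (175,210) and (250,270), with the bar running from (240,240) to (165,315). The tool is about 11 mm short in x, so I'll correct that, descend and pinch.

Emit:
{"fn": "move_arm", "kwargs": {"translation": [[0.0115,0,0],[0,0,0],[0,0,-0.015],[0,0,-0.02],[0,0,-0.012],[0,0,-0.005],[0,0,0],[0,0,0]], "delta_rot": [[0,0,0],[0,0,0],[0,0,0],[0,0,0],[0,0,0],[0,0,0],[0,0,0],[0,0,0]]}}

```text
t: 18.4
tcp_pos: [0.6676, 0.0211, 0.2764]
tcp_rot: [3.14, 0.0, 1.668]
force: [0.6, 1.0, 0.1]
opening: 0.045
gripper_force: 0.0
```

Emit:
{"fn": "move_arm", "kwargs": {"translation": [[0,0,0],[0,0,0],[0,0,0],[0,0,0],[0,0,0],[0,0,0]], "delta_rot": [[0,0,0],[0,0,0],[0,0,0],[0,0,0],[0,0,0],[0,0,0]], "jaw": 0.0}}

```text
t: 19.15
tcp_pos: [0.6676, 0.0211, 0.276]
tcp_rot: [3.14, 0.0, 1.668]
force: [0.8, 0.1, 3.8]
opening: 0.0098
gripper_force: 58.7
```

```bash
python3 k.py; python3 tip.py|head -12
python3 - <<'E'
import numpy as np
t=.0989;ux,uy=np.cos(t),np.sin(t)
a=np.append(np.arange(1.61,0.35,-.07),np.arange(.35,-.001,-.035));r=.212
mx=-r*np.cos(a);z=r*np.sin(a)
for i in range(len(a)-1): d=mx[i+1]-mx[i];print("[%.4f, %.4f, %.4f],"%(d*ux,d*uy,z[i+1]-z[i]),end=" " if i%10 else "\n")
E
```

```text
19.15 [0.66760742 0.02110843 0.2760233 ] [0.8 0.1 3.8]
side knob 19 [-0.03921989 -0.18221132] [-0.02537876 -0.1646818 ]
   rod tip y -0.08150083685309945
top knob 51 [-0.03825007 -0.18541892] [-0.02027891 -0.1671633 ]
   rod tip y -0.08279428568469033
side 2154 [0.6676 0.0211 0.276 ]
  z 0.266 n3 x 0.654..0.667 y -0.030..0.073
  z 0.276 n16 x 0.653..0.673 y -0.028..0.075
  z 0.286 n23 x 0.652..0.672 y -0.032..0.077
  z 0.296 n19 x 0.653..0.682 y -0.028..0.077
  z 0.306 n47 x 0.649..0.685 y -0.026..0.080
  z 0.316 n83 x 0.648..0.684 y 0.015..0.075
  z 0.326 n36 x 0.647..0.683 y 0.014..0.036
  z 0.336 n58 x 0.631..0.703 y 0.015..0.039
  z 0.346 n111 x 0.627..0.711 y 0.008..0.040
  z 0.356 n98 x 0.618..0.715 y 0.004..0.043
  z 0.366 n115 x 0.613..0.720 y 0.008..0.043
[-0.0148, -0.0015, 0.0001],
[-0.0147, -0.0015, -0.0010], [-0.0146, -0.0015, -0.0020], [-0.0145, -0.0014, -0.0030], [-0.0142, -0.0014, -0.0040], [-0.0139, -0.0014, -0.0050], [-0.0135, -0.0013, -0.0060], [-0.0131, -0.0013, -0.0069], [-0.0125, -0.0012, -0.0078], [-0.0120, -0.0012, -0.0087], [-0.0113, -0.0011, -0.0095],
[-0.0106, -0.0011, -0.0103], [-0.0099, -0.0010, -0.0110], [-0.0091, -0.0009, -0.0117], [-0.0083, -0.0008, -0.0123], [-0.0074, -0.0007, -0.0128], [-0.0065, -0.0006, -0.0133], [-0.0055, -0.0006, -0.0138], [-0.0024, -0.0002, -0.0070], [-0.0022, -0.0002, -0.0071], [-0.0019, -0.0002, -0.0072],
[-0.0017, -0.0002, -0.0072], [-0.0014, -0.0001, -0.0073], [-0.0012, -0.0001, -0.0073], [-0.0009, -0.0001, -0.0074], [-0.0006, -0.0001, -0.0074], [-0.0004, -0.0000, -0.0074], [-0.0001, -0.0000, -0.0074],
```

Emit:
{"fn": "move_arm", "kwargs": {"translation": [[-0.0148,-0.0015,0],[-0.0147,-0.0015,-0.001],[-0.0146,-0.0015,-0.002],[-0.0145,-0.0014,-0.003],[-0.0142,-0.0014,-0.004],[0,0,0]], "delta_rot": [[0,0,0],[0,0,0],[0,0,0],[0,0,0],[0,0,0],[0,0,0]]}}

```text
t: 20.1
tcp_pos: [0.593, 0.014, 0.2662]
tcp_rot: [-3.14, -0.0, 1.668]
force: [-3.5, 1.2, 7.2]
opening: 0.0099
gripper_force: 60.2
```

Emit:
{"fn": "move_arm", "kwargs": {"translation": [[-0.0139,-0.0014,-0.005],[-0.0135,-0.0013,-0.006],[-0.0131,-0.0013,-0.0069],[-0.0125,-0.0012,-0.0078],[-0.012,-0.0012,-0.0087],[-0.0113,-0.0011,-0.0095],[0,0,0]], "delta_rot": [[0,0,0],[0,0,0],[0,0,0],[0,0,0],[0,0,0],[0,0,0],[0,0,0]]}}

```text
t: 20.98
tcp_pos: [0.5166, 0.0067, 0.22]
tcp_rot: [-3.137, -0.001, 1.668]
force: [-2.5, 1.3, 1.8]
opening: 0.0099
gripper_force: 61.2
```

Emit:
{"fn": "move_arm", "kwargs": {"translation": [[-0.0106,-0.0011,-0.0103],[-0.0099,-0.001,-0.011],[-0.0091,-0.0009,-0.0117],[-0.0083,-0.0008,-0.0123],[-0.0074,-0.0007,-0.0128],[-0.0065,-0.0006,-0.0133],[-0.0055,-0.0006,-0.0138],[0,0,0]], "delta_rot": [[0,0,0],[0,0,0],[0,0,0],[0,0,0],[0,0,0],[0,0,0],[0,0,0],[0,0,0]]}}

```text
t: 21.98
tcp_pos: [0.4605, 0.0012, 0.1338]
tcp_rot: [-3.14, -0.002, 1.668]
force: [5.2, 3.9, -4.8]
opening: 0.01
gripper_force: 61.5
```

```bash
python3 k.py; python3 tip.py|head -8
```

```text
21.975 [0.46049267 0.00121666 0.13382259] [ 5.2  3.9 -4.8]
side 1720 [0.4606 0.0012 0.1342]
  z 0.154 n20 x 0.444..0.491 y -0.042..0.061
  z 0.164 n55 x 0.442..0.489 y -0.053..0.060
  z 0.174 n77 x 0.441..0.476 y -0.050..0.060
  z 0.184 n24 x 0.441..0.475 y -0.010..0.011
  z 0.194 n47 x 0.423..0.490 y -0.004..0.018
  z 0.204 n106 x 0.417..0.501 y -0.011..0.020
  z 0.214 n76 x 0.414..0.505 y -0.011..0.021Traceback (most recent call last):
  File "k.py", line 9, in <module>
    print(n,"knob",m.sum(),q[m].min(0),q[m].max(0))
                           ~~~~~~~~^^^
    return umr_minimum(a, axis, None, out, keepdims, initial, where)
ValueError: zero-size array to reduction operation minimum which has no identity
```

Emit:
{"fn": "move_arm", "kwargs": {"translation": [[-0.0024,-0.0002,-0.007],[-0.0022,-0.0002,-0.0071],[-0.0019,-0.0002,-0.0072],[-0.0017,-0.0002,-0.0072],[-0.0014,-0.0001,-0.0073],[-0.0012,-0.0001,-0.0073],[-0.0009,-0.0001,-0.0074],[-0.0006,-0.0001,-0.0074],[-0.0004,0,-0.006],[-0.0001,0,-0.005],[0,0,0],[0,0,0]], "delta_rot": [[0,0,0],[0,0,0],[0,0,0],[0,0,0],[0,0,0],[0,0,0],[0,0,0],[0,0,0],[0,0,0],[0,0,0],[0,0,0],[0,0,0]]}}

```text
t: 23.62
tcp_pos: [0.4487, 0.0, 0.0667]
tcp_rot: [3.14, -0.001, 1.668]
force: [4.2, 5.0, -2.3]
opening: 0.0097
gripper_force: 59.2
```

```bash
cat > cov.py <<'E'
from workcell import state, optics
from h import *
s=state();print(s["tcp_pos"],s["force"].round(1))
t=.0989;cm=np.array([.582,-.0326]);Rm=np.array([[np.cos(t),-np.sin(t)],[np.sin(t),np.cos(t)]])
for n in("side","top"):
    c=optics.camera(n);w=cloud(c);h=cv2.cvtColor(c["image"],cv2.COLOR_BGR2HSV).astype(int)
    q=(w[...,:2]-cm)@Rm;z=w[...,2]
    m=(h[...,0]>20)&(h[...,0]<30)&(h[...,1]>150)&(z>.08)&(z<.2)&(abs(q[...,1]-.045)<.1)&(q[...,0]>-.1)&(q[...,0]<.09)
    for lo in(-.09,-.05,0,.05):
        g=m&(q[...,0]>lo)&(q[...,0]<lo+.04)
        if g.sum()>5: print(n,lo,g.sum(),"z95 %.4f"%np.percentile(z[g],90),"x %.3f"%q[g][:,0].mean())
    cv2.imwrite(f"pics/v_{n}.png",c["image"])
E
python3 cov.py
```

```text
[4.48657687e-01 3.74117874e-05 6.66858060e-02] [ 4.2  5.  -2.3]
```

Emit:
{"fn": "move_arm", "kwargs": {"translation": [[0,0,-0.0015],[0,0,-0.0015],[0,0,-0.001],[0,0,0],[0,0,0]], "delta_rot": [[0,0,0],[0,0,0],[0,0,0],[0,0,0],[0,0,0]]}}

```text
t: 24.35
tcp_pos: [0.4488, 0.0, 0.065]
tcp_rot: [3.14, -0.001, 1.668]
force: [0.2, 5.2, 8.3]
opening: 0.0096
gripper_force: 60.4
```

```bash
sed -i 's/(h\[...,0\]>20)&(h\[...,0\]<30)&(h\[...,1\]>150)/(h[...,0]>17)\&(h[...,0]<33)\&(h[...,1]>100)/' cov.py && python3 cov.py; python3 -c "
import cv2,numpy as np
a=cv2.imread('pics/v_side.png')[80:240,170:330];b=cv2.imread('pics/v_top.png')[90:250,190:340]
cv2.imwrite('pics/c2.png',cv2.resize(np.hstack([a,b]),None,fx=2.5,fy=2.5))"
```

```text
[4.48761202e-01 2.82443577e-05 6.50060174e-02] [0.2 5.2 8.3]
side -0.09 94 z95 0.0972 x -0.077
side -0.05 58 z95 0.0980 x -0.031
side 0 55 z95 0.0986 x 0.019
side 0.05 43 z95 0.0984 x 0.066
```

View pics/c2.png

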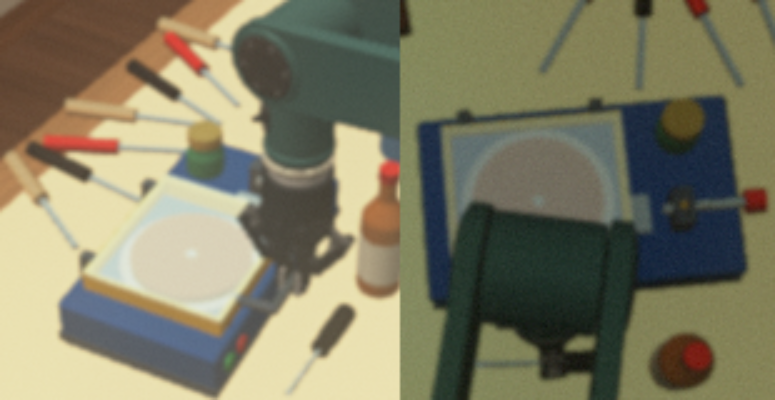

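The cover is level on its rests (frame top about 0.098 along its length), and the bolt is still out with the knob at top crop (755,200). Next: release, lift, and go back to the knob.

Emit:
{"fn": "move_arm", "kwargs": {"translation": [[0,0,0.001],[0,0,0],[0,0,0],[0,0,0],[0,0,0.01],[0,0,0.03],[0,0,0.05],[0,0,0.05]], "delta_rot": [[0,0,0],[0,0,0],[0,0,0],[0,0,0],[0,0,0],[0,0,0],[0,0,0],[0,0,0]], "jaw": 0.03}}

```text
t: 25.45
tcp_pos: [0.4479, -0.0006, 0.2063]
tcp_rot: [3.141, 0.0, 1.668]
force: [1.5, 0.2, 0.6]
opening: 0.0301
gripper_force: 0.0
```

Emit:
{"fn": "move_arm", "kwargs": {"translation": [[0.02,-0.02,0.01],[0.02,-0.03,0],[0.02,-0.04,0],[0.02,-0.04,0],[0.02,-0.04,0],[0.02,-0.04,0],[0,-0.005,0],[0,0,0],[0,0,0]], "delta_rot": [[0,0,0],[0,0,0],[0,0,0],[0,0,0],[0,0,0],[0,0,0],[0,0,0],[0,0,0],[0,0,0]], "jaw": 0.05}}

```text
t: 26.58
tcp_pos: [0.5679, -0.2144, 0.215]
tcp_rot: [3.141, -0.0, 1.669]
force: [-0.3, 0.1, -0.0]
opening: 0.0501
gripper_force: 0.0
```

```bash
python3 cov.py;python3 k.py; python3 bl.py >/dev/null
```

```text
[ 0.56794848 -0.21440567  0.21501384] [-0.3  0.1 -0. ]
side -0.09 109 z95 0.0983 x -0.078
side -0.05 53 z95 0.0978 x -0.031
side 0 54 z95 0.0993 x 0.020
side 0.05 43 z95 0.1007 x 0.065
26.675 [ 0.56799091 -0.21442278  0.21502923] [0.  0.5 0.6]
side knob 19 [-0.03755628 -0.18514215] [-0.02497413 -0.16548243]
   rod tip y -0.031235190648763775Traceback (most recent call last):
  File "k.py", line 9, in <module>
    print(n,"knob",m.sum(),q[m].min(0),q[m].max(0))
                           ~~~~~~~~^^^
    return umr_minimum(a, axis, None, out, keepdims, initial, where)
ValueError: zero-size array to reduction operation minimum which has no identity
```

Emit:
{"fn": "move_arm", "kwargs": {"translation": [[0.002,0.001,-0.03],[0,0,-0.04],[0,0,-0.04],[0,0,-0.025],[0,0,-0.012],[0,0,-0.007],[0,0,0],[0,0,0]], "delta_rot": [[0,0,0],[0,0,0],[0,0,0],[0,0,0],[0,0,0],[0,0,0],[0,0,0],[0,0,0]]}}

```text
t: 27.88
tcp_pos: [0.571, -0.215, 0.0618]
tcp_rot: [3.139, 0.001, 1.668]
force: [-0.5, -0.4, 0.0]
opening: 0.0499
gripper_force: 0.0
```

Emit:
{"fn": "move_arm", "kwargs": {"translation": [[0,0,0],[0,0,0],[0,0,0],[0,0,0],[0,0,0]], "delta_rot": [[0,0,0],[0,0,0],[0,0,0],[0,0,0],[0,0,0]], "jaw": 0.015}}

```text
t: 28.5
tcp_pos: [0.5716, -0.2148, 0.0616]
tcp_rot: [3.138, 0.001, 1.668]
force: [5.9, 0.8, 4.1]
opening: 0.0246
gripper_force: 58.9
```

Emit:
{"fn": "move_arm", "kwargs": {"translation": [[-0.0005,0.005,0],[-0.0006,0.006,0],[-0.0006,0.006,0],[-0.0006,0.006,0],[-0.0006,0.006,0],[-0.0003,0.003,0],[0,0,0],[0,0,0]], "delta_rot": [[0,0,0],[0,0,0],[0,0,0],[0,0,0],[0,0,0],[0,0,0],[0,0,0],[0,0,0]]}}

```text
t: 29.5
tcp_pos: [0.5688, -0.185, 0.0616]
tcp_rot: [3.137, 0.005, 1.667]
force: [7.4, -4.1, 2.9]
opening: 0.0242
gripper_force: 58.9
```

Emit:
{"fn": "move_arm", "kwargs": {"translation": [[0,0.001,0],[0,0.001,0],[0,0,0]], "delta_rot": [[0,0,0],[0,0,0],[0,0,0]]}}

```text
t: 29.88
tcp_pos: [0.5688, -0.1851, 0.0616]
tcp_rot: [3.137, 0.009, 1.667]
force: [5.6, -9.6, 2.1]
opening: 0.0245
gripper_force: 58.9
```

Emit:
{"fn": "move_arm", "kwargs": {"translation": [[0,0,0],[0,0,0],[0,0,0],[0,0,0.01],[0,0,0.03],[0,0,0.05],[0,0,0.05],[0,-0.05,0.03],[0,-0.05,0],[0,-0.05,0],[0,0,0],[0,0,0]], "delta_rot": [[0,0,0],[0,0,0],[0,0,0],[0,0,0],[0,0,0],[0,0,0],[0,0,0],[0,0,0],[0,0,0],[0,0,0],[0,0,0],[0,0,0]], "jaw": 0.05}}

```text
t: 31.38
tcp_pos: [0.5669, -0.3302, 0.2306]
tcp_rot: [3.141, -0.001, 1.668]
force: [-0.3, 0.3, 0.1]
opening: 0.05
gripper_force: 0.0
```

```bash
python3 cov.py;python3 k.py; python3 -c "
import cv2,numpy as np
a=cv2.imread('pics/v_side.png')[80:368,130:400];b=cv2.imread('pics/v_top.png')[90:270,50:440]
b=cv2.resize(b,(390,180));b=np.vstack([b,np.zeros((108,390,3),np.uint8)])
cv2.imwrite('pics/e1.png',cv2.resize(np.hstack([a,b]),None,fx=1.2,fy=1.2))"
```

```text
[ 0.5668833  -0.33019226  0.2305557 ] [-0.3  0.3  0.1]
side -0.09 100 z95 0.0982 x -0.077
side -0.05 55 z95 0.0982 x -0.030
side 0 57 z95 0.0989 x 0.020
side 0.05 39 z95 0.0997 x 0.065
31.475 [ 0.56720251 -0.32932851  0.23089335] [ 0.1  0.1 -0.7]
side knob 21 [-0.04067059 -0.1538158 ] [-0.02471324 -0.13259212]
   rod tip y -0.0324573784390977
top knob 71 [-0.04013721 -0.15629974] [-0.01706064 -0.13617344]
   rod tip y -0.03162805454101872
```

View pics/e1.png

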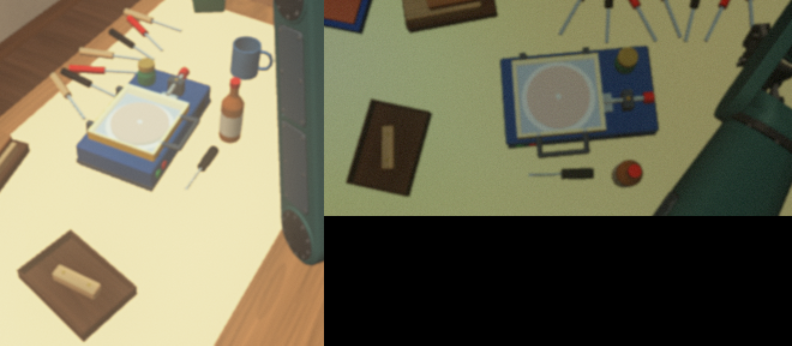

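The picture shows the cover closed, the bolt home (knob at top crop (650,98), MF y from -156 to -136 as at the start), and the blank flat in the tray at (387,147). The bystanders are in place and the arm is clear.

```bash
python3 -c "
from workcell import arm
print(arm.close_job())"
```

```text
the job is handed in; nothing more can be done
None
```

I closed and bolted the cover, laid the blank flat in the tray and left the mug, oil bottle, screwdriver and jar in place, then handed the job in at about 31 s; the call returned no verdict. The arm's reported TCP z read about 30 mm low, so I set heights from the cameras.

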